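Lock the gate of a tip tray and hold it tilted so the spacer discs gather

ROBOT

A 6-joint arm with a two-finger parallel gripper is mounted at the origin on the work surface. World frame = base frame: x ahead of the robot, y to its left, z up, the work surface at z = 0. Lengths are in m, angles in rad, forces in N, time in s.
With the tool pointing down it reaches from about 0.225 to 0.875 m from the base axis. Payload 3.4 kg.
Tool frame: the origin (TCP) lies midway between the tips of the shut fingers; the grasp point (between the pads) lies 19 mm behind it; z points along the fingers, y is the line along which they close (so a half turn about z gives the same grasp; the last joint's range is limited). The gripper opens to 85 mm and grips with 20 to 120 N. Pads are 22 mm wide; open, the fingers measure 114 mm over their backs; the gripper's body (76 mm by 85 mm) begins 54 mm behind the grasp point. The pads swing forward as they close: fully open they stand 13 mm farther back than shut.
Start: joints at [1.078, 0.276, 1.505, -0, 1.361, -0.121], TCP at [0.209, 0.536, 0.231] pointing down, gripper open.
Joint ranges: [-2.89, 2.89], [-0.75, 2.08], [0.22, 2.7], [-1.18, 4.32], [0.11, 2.71], [-2.7, 2.7]. Speed limits (rad/s): [2.57, 2.57, 3.14, 3.14, 3.14, 3.14].

INTERFACE

Orientations are given as a unit quaternion [w, x, y, z].
In Python, from rig import * gives the robot as it stands.
- The arm moves only by the tool apply_moves, never from a script. Its argument "steps" is one flat list of numbers, 4 for each row, row after row: the shift along the world's x, y, z in cm, then the turn about the world's z in degrees. A call has 1 to 8 rows; each row is the pose to reach, as a shift and turn from the pose commanded when the call began; what a row does not reach only later rows make up. A row lasts 1/12 s, in which the tool goes at most 41.7 mm and 7.16 degrees, less where a joint would pass 70% of its speed; a pose out of reach is approached as far as the arm can. A call with a gripper value outside its range is refused whole. "jaw" is the closure in counts, from 0 (fully open) to 255 (shut), set as the call begins (left out, the last holds). The fingers move at their own pace and stop on an object; "newtons" is the grip in N (left out, the last holds). Time passes only in rows, so rows that repeat a pose let the fingers close. It gives the time, the measured TCP pose, the force, the opening and the grip force at its end, in the units of the state.
- get_state(): the state, without advancing time (a new reading comes with each control period).
- get_image(name): name is "scene" or "top"; returns the picture (480x640x3 uint8, red, green, blue); there is no depth.
- calibration(name): a dict with "fx", "fy", "cx", "cy" (pixels), "xyz" and "rotation" of the camera in the world. Camera axes: x right, y up, looking along -z (the intrinsics and any distortion apply to the point x, -y, -z); pixel columns grow to the right and rows downward; lengths in m; the calibration is good to about 2 mm. A picture is of the moment at which its call begins. calibration takes no time and is no camera call.
- sign_off(): hands the job in; it is judged then, once.
The state is a dict: "clock": time; "qpos": joint angles; "qd": joint speeds; "effort": joint torques, N m; "position": TCP position; "ee_rot": TCP orientation; "contact_force": force on the tool from outside, world axes, zero at the start; "moment": the same for the moment, N m; "width": finger opening in m; "gripper_force": force on a finger pad.
Only numpy, scipy, OpenCV 4.12 (cv2) and the standard library are available. Lean on these libraries where they do the work, as an engineer would, in place of code of your own. Each camera call takes 0.05 s, during which the arm holds its last target. There are 200 camera calls.

TASK

On the inspection bench, close the outlet of the blue tip tray: with the tray still level, turn the orange lock collar until it stops at the red locked mark. Then lift the tray by its black bar handle until all five steel discs have slid down into the yellow corner behind the gate, without any leaving the tray, and keep hold of it: finish with the tray held still and clearly tilted in the gripper. Leave the ring, the caliper and the jar alone.

Things in the scene. Friction and masses are not known exactly. Their poses are not given: they have to be found in the camera images.
- stand: fixed grey base plate of the tip tray, 235 x 110 x 8 mm, screwed to the bench; origin on the bench under the tray's centre; +x points horizontally to the handle side, -x to the outlet side, z up. Carries the tray and the collar
- tray_hinge (a point): point on the tray's level hinge axis, 30 mm above the bench, 107 mm from the tray's centre. Axes turn with the tray: x along its floor from outlet to handle, y along the hinge axis, z square to the floor. Blue tray, 180 mm square, diagonal along x (corners at x = -20 and 234 mm, y = +-127 mm at x = 107), floor top at z = 8 mm, walls 4 mm thick up to z = 34 mm
- outlet (a point): middle of the outlet at floor level, x = 0, y = 0, z = 8 mm of the tray_hinge frame, same axes: a gap 40 mm wide between the walls at one corner. The yellow part of the floor is this corner, from the outlet to the straight line 70 mm from it in x
- tray (a joint): tilt of the tray (rad): 0 = level on its rest; grows as the handle is lifted, the outlet corner becoming the lowest; stop at 0.9. Free hinge: it falls back to level if let go. About 3 N at the handle lifts it. The discs begin to slide between 0.14 and 0.4 rad, depending on friction and the walls, and are all down by about 0.6
- bar (a point): middle of the tray's handle: round black bar 10 mm thick, 90 mm long, along y of the tray, at x = 240, z = 50 mm of the tray_hinge frame (80 mm above the bench when level; nearest wall 45 mm away, its top 16 mm lower). A thin steel arm carries each end. It moves on a 245 mm arc about the hinge axis and can turn between the fingers
- collar (a joint): turn of the lock collar (rad): 0 = gate fully open; grows counter-clockwise seen from above; 1.3 = locked, against the stop, gate across the outlet. Stays where it is left (about 0.06 N m to turn)
- wing (a point): centre of the collar's orange wing bar, to be gripped: 44 mm long, 10 thick, 28 high, on the collar's upright axis (x = -6, y = 34 mm of tray_hinge), 79 mm above the bench; a 23 mm wide collar is right below. x runs along the bar and the orange gate blade under it (tip 58 mm from the axis, white line on that end), z up. Locked: x points to -y of the tray, the tip at the red dot
- disc0_center (a point): steel spacer disc, 20 mm in diameter, 10 mm high, 24 g, lying loose on the tray's floor; this point is its centre
- disc1_center (a point): steel spacer disc, 20 mm in diameter, 10 mm high, 24 g, lying loose on the tray's floor; this point is its centre
- disc2_center (a point): steel spacer disc, 20 mm in diameter, 10 mm high, 24 g, lying loose on the tray's floor; this point is its centre
- disc3_center (a point): steel spacer disc, 20 mm in diameter, 10 mm high, 24 g, lying loose on the tray's floor; this point is its centre
- disc4_center (a point): steel spacer disc, 20 mm in diameter, 10 mm high, 24 g, lying loose on the tray's floor; this point is its centre
- master_ring: steel master ring, 90 mm across, 28 mm high; origin at the centre of its underside; a bystander
- caliper: caliper lying flat, 210 mm long, 16 mm high; origin under the middle of its beam; a bystander
- oil_jar: amber glass jar, 52 mm across, 65 mm high; origin at the centre of its underside; a bystander

How it is judged:
On the way:
1. the collar is turned to its locked mark while the tray is level (value of joint collar above 1.17 rad and value of joint tray below 0.1 rad), for 0.2 s.
At the end, for the whole second after the job is handed in: collar within 0.13 rad of its locked stop; tray tilted over 0.26 rad, still (under 0.05 rad/s), borne by the fingers (over 1 N); all five disc centres inside the tray, between the gate and 2 mm past the edge of the yellow corner, at rest (under 0.02 m/s) (value of joint collar above 1.17 rad and value of joint tray above 0.26 rad and velocity of joint tray between -0.05 and 0.05 rad/s and contact force between the fingers and stand above 1 N and x of disc0_center in the frame of tray_hinge between -0.004 and 0.072 m and z of disc0_center in the frame of tray_hinge between 0.004 and 0.03 m and linear speed of each of disc0, disc1, disc2, disc3, disc4 below 0.02 m/s and x of disc1_center in the frame of tray_hinge between -0.004 and 0.072 m and z of disc1_center in the frame of tray_hinge between 0.004 and 0.03 m and x of disc2_center in the frame of tray_hinge between -0.004 and 0.072 m and z of disc2_center in the frame of tray_hinge between 0.004 and 0.03 m and x of disc3_center in the frame of tray_hinge between -0.004 and 0.072 m and z of disc3_center in the frame of tray_hinge between 0.004 and 0.03 m and x of disc4_center in the frame of tray_hinge between -0.004 and 0.072 m and z of disc4_center in the frame of tray_hinge between 0.004 and 0.03 m); the arm keeps its last pose, push and grip.
It fails at once if a disc leaves the tray (x of any of disc0_center, disc1_center, disc2_center, disc3_center, disc4_center in the frame of tray_hinge below -0.02 m or z of any of disc0_center, disc1_center, disc2_center, disc3_center, disc4_center in the frame of tray_hinge below -0.01 m or z of any of disc0_center, disc1_center, disc2_center, disc3_center, disc4_center in the frame of tray_hinge above 0.06 m).
It fails at once if a bystander (ring, caliper, jar) is moved by more than 15 mm (distance of any of master_ring, caliper, oil_jar from where it was at the start of the episode above 0.015 m).
It also fails if it takes over 51 s, if anything falls off the work surface, if the arm or the gripper's body presses on something with over 40 N, if the wrist force passes 120 N, or if a joint passes its speed limit or range.

## Working session

There is one attempt and no reset: what is moved stays moved. The work goes in short steps, Python scripts to look and compute and a tool call to move; the robot and the scene stay as the last step left them, time stands still between calls to the robot, and variables do not carry over. Pictures are saved under pics/ and viewed, at most 10 in all, crops included, and the job is handed in when it is done.

Besides the shell and the picture viewer there is one more tool, called after "Emit:" as name(argument=value, ...) on one line, values as JSON. apply_moves: Moves the arm, as the interface text tells. Its arguments: {"type":"object","properties":{"steps":{"type":"array","items":{"type":"number"}},"jaw":{"type":"number"},"newtons":{"type":"number"}},"required":["steps"]}

```bash
mkdir -p pics; ls; python3 - <<'E'
from rig import *
import cv2
for n in ("scene","top"):
    im=get_image(n); cv2.imwrite(f"pics/{n}0.png",im[:,:,::-1]); print(calibration(n))
print(get_state())
E
```

```text
pics
{'fx': 492.71902312374414, 'fy': 492.71902312374414, 'cx': 309.4795196743413, 'cy': 237.64277468846694, 'xyz': array([ 1.20752361, -0.47837133,  0.77877114]), 'rotation': array([0.81954145, 0.37244048, 0.17491974, 0.39880193])}
{'fx': 470.18882915576256, 'fy': 470.18882915576256, 'cx': 315.7596489284161, 'cy': 231.23774888348925, 'xyz': array([0.48879794, 0.01877706, 1.30411475]), 'rotation': array([ 0.71695617,  0.01952528, -0.03621194, -0.69590323])}
{'clock': 0.1, 'qpos': array([ 1.07804116e+00,  2.76553974e-01,  1.50599537e+00,  5.66650743e-06,
        1.36071082e+00, -1.20976045e-01]), 'qd': array([-0.00113841, -0.00280881, -0.00251484, -0.00215117, -0.00035482,
       -0.00011813]), 'effort': array([ 3.58038909e-03, -4.17702019e+01, -2.46406174e+01,  2.30102683e-05,
        5.83797635e-03,  1.03374299e-05]), 'position': array([0.20865045, 0.53530749, 0.23051799]), 'ee_rot': array([-2.54495258e-04,  1.84821360e-01,  9.82771779e-01, -7.93969454e-04]), 'contact_force': array([0.52355204, 0.64110219, 1.06207817]), 'moment': array([-0.01609849, -0.01461502,  0.02160301]), 'gripper_force': 0.0, 'width': 0.08502967863285112}
```

View pics/scene0.png

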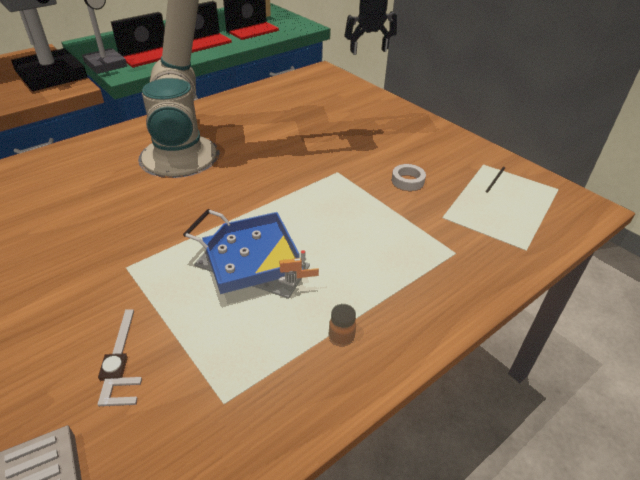

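View pics/top0.png

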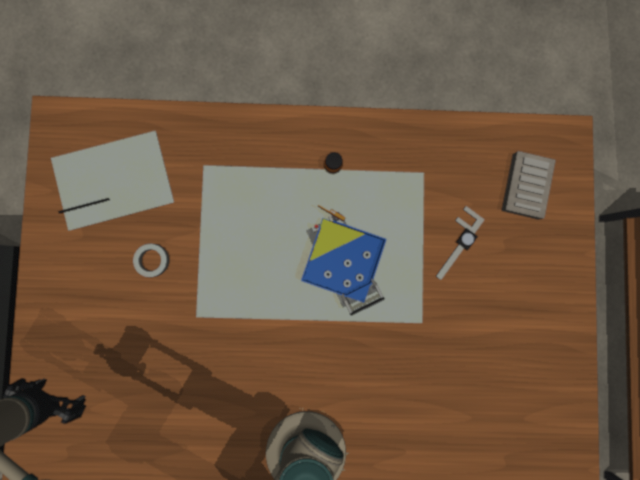

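The scene view shows the tray around (250,250), the bar at (197,222) and the wing at (297,268). In the top view the tray is at (345,258), the bar at (367,302), the wing at (332,213), the ring at (150,260), the jar at (333,162) and the caliper at (460,245).

```bash
cat > h.py <<'E'
from rig import *
import cv2, numpy as np
from scipy.spatial.transform import Rotation as R
def rot(n):
    q=calibration(n)["rotation"]; return R.from_quat(np.r_[q[1:],q[0]]).as_matrix()
def ray(n,p):
    c=calibration(n); d=np.array([(p[0]-c["cx"])/c["fx"],-(p[1]-c["cy"])/c["fy"],-1])
    return c["xyz"],rot(n)@d
def plane(n,p,z):
    o,d=ray(n,p); return o+d*(z-o[2])/d[2]
def proj(n,P):
    c=calibration(n); v=(np.atleast_2d(P)-c["xyz"])@rot(n)
    return np.c_[c["cx"]+c["fx"]*v[:,0]/-v[:,2],c["cy"]-c["fy"]*v[:,1]/-v[:,2]]
E
python3 - <<'E'
from h import *
a=cv2.imread("pics/top0.png")[190:325,280:400]; b=cv2.imread("pics/scene0.png")[195:305,175:335]
cv2.imwrite("pics/c0.png",np.vstack([cv2.resize(a,(480,540),interpolation=cv2.INTER_CUBIC)])); 
cv2.imwrite("pics/c1.png",cv2.resize(b,(800,550),interpolation=cv2.INTER_CUBIC))
im=cv2.imread("pics/top0.png"); hsv=cv2.cvtColor(im,cv2.COLOR_BGR2HSV)
def m(lo,hi,n,z,box=(280,190,400,325)):
    k=cv2.inRange(hsv,lo,hi); q=np.zeros_like(k); x0,y0,x1,y1=box; q[y0:y1,x0:x1]=k[y0:y1,x0:x1]
    for c in cv2.findContours(q,0,2)[0]:
        if cv2.contourArea(c)>12:
            r=cv2.minAreaRect(c); print(n,cv2.contourArea(c),np.round(r[0],1),np.round(r[1],1),round(r[2],1),plane("top",r[0],z).round(4),[plane("top",p,z)[:2].round(3).tolist() for p in cv2.boxPoints(r)])
m((5,130,100),(18,255,255),"orange",.09)
m((22,130,80),(35,255,255),"yellow",.038)
m((100,120,40),(130,255,255),"blue",.05)
m((0,0,0),(180,255,45),"black",.085)
E
```

```text
orange 226.5 [339.5 322.5] [  3. 119.] 90.0 [ 0.3532 -0.0759  0.09  ] [[0.353, 0.076], [0.361, -0.229], [0.353, -0.229], [0.345, 0.076]]
orange 15.0 [338.3 215.3] [10.3  3.6] 33.7 [ 0.6284 -0.0659  0.09  ] [[0.631, -0.052], [0.64, -0.057], [0.625, -0.08], [0.617, -0.075]]
yellow 808.0 [336.7 244.9] [41.1 40.5] 17.5 [ 0.5541 -0.0672  0.038 ] [[0.517, 0.001], [0.622, -0.029], [0.592, -0.136], [0.487, -0.105]]
blue 3135.5 [344.  259.7] [66.7 66.9] 20.1 [ 0.5146 -0.087   0.05  ] [[0.458, 0.025], [0.628, -0.031], [0.571, -0.201], [0.403, -0.142]]
```

View pics/c0.png

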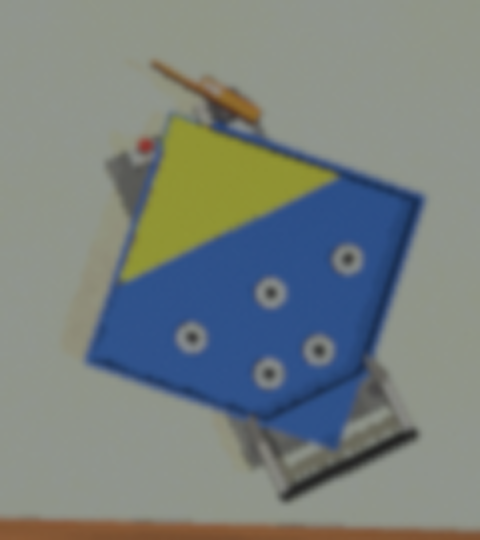

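View pics/c1.png

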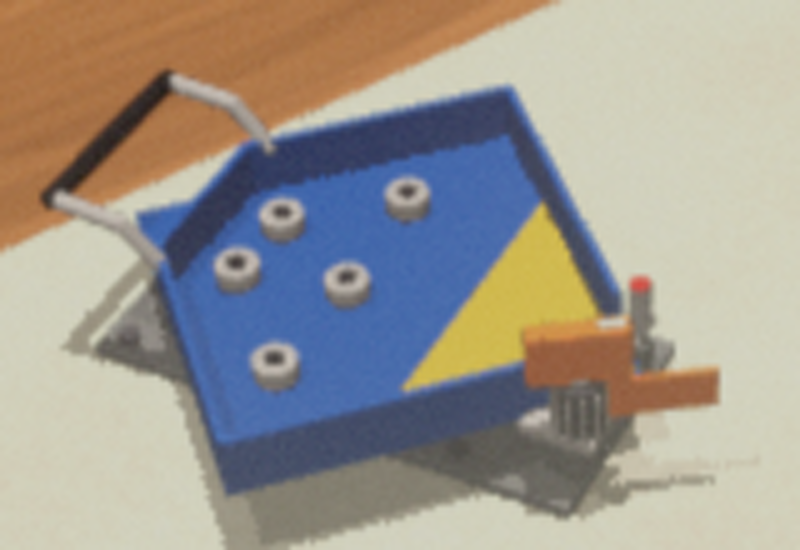

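The crops show five discs on the blue floor. At top-view pixels the bar ends are at about (352,314) and (384,298), the wing runs (331,210) to (345,219), the blade tip is at (318,206) and the red dot is at (316.5,226.5). The gate is open. Next I'll fit the tray pose and check it by reprojection.

```bash
python3 - <<'E'
from h import *
from scipy.optimize import least_squares
T=lambda x,y:(280+x/4-.4,190+y/4-.4); S=lambda x,y:(175+x/5-.4,195+y/5-.4)
# tray_hinge frame pts
s=(-127,107)
obs=[("top",T(287,495),(240,-45,50)),("top",T(415,434),(240,45,50)),("top",T(88,360),(107,-127,34)),("top",T(424,197),(107,127,34)),
("scene",S(47,197),(240,-45,50)),("scene",S(167,75),(240,45,50)),
("top",T(122,283),(70,-86,8)),("scene",S(545,205),(70,-86,8))]
obs=[o for o in obs]
print("triang/pts:",[plane(n,p,.03+q[2]/1e3).round(4).tolist() for n,p,q in obs])
def W(v,q):
    c,s=np.cos(v[2]),np.sin(v[2]); return np.array([v[0]+c*q[0]/1e3-s*q[1]/1e3,v[1]+s*q[0]/1e3+c*q[1]/1e3,.03+q[2]/1e3])
f=lambda v:np.concatenate([(proj(n,W(v,q))[0]-p) for n,p,q in obs])
r=least_squares(f,[.6,-.05,-2.7],loss="soft_l1"); v=r.x
print(v,np.degrees(v[2]),f(v).reshape(-1,2).round(1).tolist())
np.save("pose.npy",v)
print("bar",W(v,(240,0,50)),"wing",W(v,(-6,34,49)))
print("wing px",proj("top",W(v,(-6,34,63))),"dot",proj("top",W(v,(-6,-24,30))))
# blade angle in world from top picture
a=plane("top",T(152,63),.06);w=W(v,(-6,34,49)); d=a-w; print("blade dir",np.degrees(np.arctan2(d[1],d[0])),np.hypot(d[0],d[1]))
a=plane("top",T(205,80),.093);b=plane("top",T(260,118),.093);print("wing mid",(a+b)/2,np.degrees(np.arctan2(*(a-b)[1::-1])),np.linalg.norm(a-b))
print("open dir expected",np.degrees(v[2])-164.5)
E
```

```text
triang/pts: [[0.3762, -0.1067, 0.08], [0.4175, -0.189, 0.08], [0.4589, 0.0244, 0.064], [0.5727, -0.1949, 0.064], [0.4162, -0.1873, 0.08], [0.373, -0.1041, 0.08], [0.5104, 0.0033, 0.038], [0.512, 0.0067, 0.038]]
[ 0.61144711 -0.03882306 -2.67147808] -153.06441899258616 [[0.3, -0.3], [-0.5, -0.1], [-0.6, 0.1], [2.1, -0.3], [23.6, -23.0], [-23.8, 24.9], [-1.1, 0.1], [-0.7, -0.3]]
bar [ 0.39748318 -0.14754029  0.08      ] wing [ 0.63219782 -0.06641669  0.079     ]
wing px [[338.60506856 213.77170372]] dot [[318.03385218 224.41089694]]
blade dir 65.53225700294382 0.059676101485553114
wing mid [ 0.63062123 -0.06416056  0.093     ] 56.93308472124875 0.04336146356273367
open dir expected -317.5644189925862
```

```bash
python3 - <<'E'
from h import *
from scipy.optimize import least_squares
T=lambda x,y:(280+x/4-.4,190+y/4-.4); S=lambda x,y:(175+x/5-.4,195+y/5-.4)
obs=[("top",T(287,495),(240,-45,50)),("top",T(415,434),(240,45,50)),("top",T(88,360),(107,-127,34)),("top",T(424,197),(107,127,34)),
("scene",S(167,75),(240,-45,50)),("scene",S(47,197),(240,45,50)),("top",T(122,283),(70,-86,8)),("scene",S(545,205),(70,-86,8))]
def W(v,q):
    c,s=np.cos(v[2]),np.sin(v[2]); return np.array([v[0]+c*q[0]/1e3-s*q[1]/1e3,v[1]+s*q[0]/1e3+c*q[1]/1e3,.03+q[2]/1e3])
f=lambda v:np.concatenate([(proj(n,W(v,q))[0]-p) for n,p,q in obs])
v=least_squares(f,[.6,-.05,-2.7],loss="soft_l1").x
print(v,np.degrees(v[2]),f(v).reshape(-1,2).round(1).tolist()); np.save("pose.npy",v)
w=W(v,(-6,34,49)); print("bar",W(v,(240,0,50)),"wing",w,"locked dir",np.degrees(v[2])+270)
# orange masks, both views: centroid & tip for candidate z
for n,box in(("top",(300,195,360,225)),("scene",(270,250,330,285))):
    im=cv2.imread(f"pics/{n}0.png"); h=cv2.cvtColor(im,cv2.COLOR_BGR2HSV); k=cv2.inRange(h,(5,140,90),(18,255,255))
    ys,xs=np.nonzero(k); g=(xs>box[0])&(xs<box[2])&(ys>box[1])&(ys<box[3]); xs,ys=xs[g],ys[g]; print(n,len(xs),xs.min(),xs.max(),ys.min(),ys.max())
for th in range(40,75,5):
    d=np.array([np.cos(np.radians(th)),np.sin(np.radians(th)),0])
    P=[w+.022*d+[0,0,.014],w-.022*d+[0,0,.014],w+.058*d+[0,0,-.014]]
    a=proj("top",P);b=proj("scene",P); print(th,((a-[279.6,189.6])*4).round().tolist(),((b-[174.6,194.6])*5).round().tolist())
E
```

```text
[ 0.61143869 -0.03945545 -2.67671609] -153.36453494186523 [[0.0, -0.2], [-0.6, 0.2], [-0.7, -0.0], [2.3, 0.0], [-0.2, 1.2], [0.2, 0.2], [-1.0, -0.0], [-0.7, -0.3]]
bar [ 0.39690824 -0.14705044  0.08      ] wing [ 0.63204458 -0.06715739  0.079     ] locked dir 116.63546505813477
top 24 334 343 213 219
scene 273 280 317 259 276
40 [[216.0, 70.0], [258.0, 123.0], [180.0, 34.0]] [[623.0, 341.0], [516.0, 324.0], [711.0, 404.0]]
45 [[214.0, 72.0], [261.0, 122.0], [174.0, 39.0]] [[624.0, 337.0], [515.0, 328.0], [712.0, 395.0]]
50 [[212.0, 74.0], [263.0, 119.0], [169.0, 44.0]] [[624.0, 334.0], [514.0, 331.0], [713.0, 386.0]]
55 [[210.0, 77.0], [264.0, 117.0], [164.0, 50.0]] [[624.0, 331.0], [514.0, 334.0], [713.0, 377.0]]
60 [[208.0, 79.0], [266.0, 115.0], [160.0, 56.0]] [[624.0, 327.0], [514.0, 338.0], [711.0, 368.0]]
65 [[207.0, 82.0], [267.0, 112.0], [156.0, 63.0]] [[623.0, 324.0], [515.0, 341.0], [709.0, 360.0]]
70 [[206.0, 84.0], [269.0, 109.0], [153.0, 70.0]] [[622.0, 321.0], [516.0, 344.0], [705.0, 351.0]]
```

```bash
python3 - <<'E'
from h import *
print("jar",plane("top",(333,162),.065)[:2],"ring",plane("top",(150,260),.028)[:2],"cal",[plane("top",p,.016)[:2].round(3) for p in((438,278),(482,220),(465,208))])
E
```

```text
jar [ 0.77446375 -0.04987394] ring [0.49888837 0.43314929] cal [array([ 0.473, -0.349]), array([ 0.637, -0.471]), array([ 0.669, -0.423])]
```

Emit:
apply_moves(steps=[2.1,-3,0,-5,4.2,-6,0,-10,6.3,-9,0,-15,8.4,-12,0,-20,10.5,-15,0,-25,12.6,-18,0,-30,14.7,-21,0,-35,16.8,-24,0,-40], jaw=110, newtons=40)

```text
clock: 0.77
position: [0.3773, 0.294, 0.2311]
ee_rot: [-0.0, 0.512, 0.859, -0.0]
contact_force: [0.6, 0.4, 0.2]
width: 0.0488
gripper_force: 0.0
```

Emit:
apply_moves(steps=[2.1,-3,0,-5,4.2,-6,0,-10,6.3,-9,0,-15,8.4,-12,0,-20,10.5,-15,0,-25,12.6,-18,0,-30,14.7,-21,0,-35,16.8,-24,0,-40])

```text
clock: 1.43
position: [0.5454, 0.054, 0.231]
ee_rot: [-0.0, 0.775, 0.632, -0.0]
contact_force: [0.9, 0.9, -0.0]
width: 0.0485
gripper_force: 0.0
```

Emit:
apply_moves(steps=[2.1,-3,0,-5,4.2,-6,0,-10,6.4,-9,0,-15,8.6,-12,0,-18.7,8.6,-12,-3.5,-18.7,8.6,-12,-7,-18.7,8.6,-12,-10,-18.7,8.6,-12,-10,-18.7])

```text
clock: 2.1
position: [0.6259, -0.0637, 0.1241]
ee_rot: [-0.005, 0.866, 0.5, -0.005]
contact_force: [-1.7, -0.6, -0.1]
width: 0.0489
gripper_force: 0.0
```

```bash
python3 - <<'E'
from h import *
a=get_image("scene")[195:305,215:375,::-1]; b=get_image("top")[170:240,290:390,::-1]
cv2.imwrite("pics/d.png",np.vstack([cv2.resize(a,(640,440),interpolation=2)]))
print(get_state()["position"])
E
```

```text
[ 0.63023078 -0.06415277  0.13041362]
```

View pics/d.png

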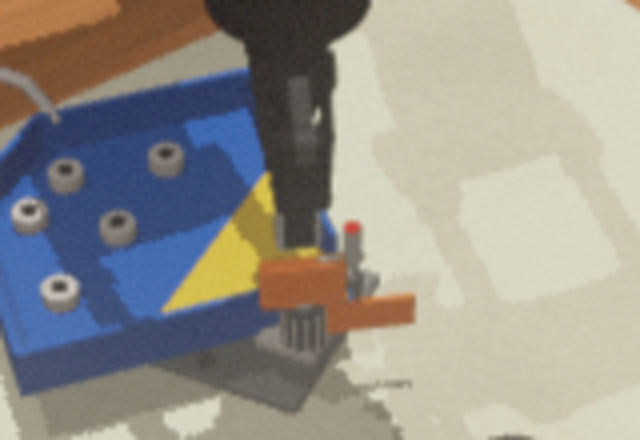

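The gripper is centred above the orange wing at about (300,285) in the crop, and its closing line crosses the bar. I'll descend and grip.

Emit:
apply_moves(steps=[0,0,-2,0,0,0,-4,0,0,0,-5.5,0,0,0,-6.3,0,0,0,-6.3,0,0,0,-6.3,0])

```text
clock: 2.7
position: [0.6321, -0.0643, 0.07]
ee_rot: [0.001, 0.866, 0.5, 0.001]
contact_force: [0.2, 0.3, 1.3]
width: 0.0489
gripper_force: 0.0
```

Emit:
apply_moves(steps=[0,0,0,0,0,0,0,0,0,0,0,0,0,0,0,0,0,0,0,0,0,0,0,0], jaw=255, newtons=40)

```text
clock: 3.2
position: [0.6316, -0.0644, 0.0696]
ee_rot: [0.001, 0.866, 0.5, 0.001]
contact_force: [-0.1, 0.1, 5.7]
width: 0.0095
gripper_force: 40.5
```

Emit:
apply_moves(steps=[0,0,0,5,0,0,0,10,0,0,0,15,0,0,0,20,0,0,0,25,0,0,0,30,0,0,0,35,0,0,0,40])

```text
clock: 3.87
position: [0.6327, -0.0645, 0.0696]
ee_rot: [0.002, 0.641, 0.767, 0.001]
contact_force: [1.9, -0.7, 5.0]
width: 0.009
gripper_force: 40.4
```

Emit:
apply_moves(steps=[0,0,0,4,0,0,0,8,0,0,0,11,0,0,0,14,0,0,0,17,0,0,0,17,0,0,0,17,0,0,0,17])

```text
clock: 4.53
position: [0.6331, -0.0644, 0.0696]
ee_rot: [0.002, 0.523, 0.852, 0.001]
contact_force: [2.6, 1.1, 5.3]
width: 0.009
gripper_force: 40.6
```

```bash
python3 - <<'E'
from h import *
s=get_state(); print(s["moment"],s["contact_force"],s["effort"][5]); q=s["ee_rot"]; y=R.from_quat(np.r_[q[1:],q[0]]).as_matrix()[:,1]; print(np.degrees(np.arctan2(y[1],y[0])),s["position"])
E
```

```text
[ 0.18200755 -0.47228609  0.08057585] [2.61880299 1.11804805 5.2692015 ] 0.05254420917481184
26.919694094978865 [ 0.6330919  -0.0643678   0.06956458]
```

Emit:
apply_moves(steps=[0,0,0,2,0,0,0,4,0,0,0,6,0,0,0,6,0,0,0,6])

```text
clock: 4.95
position: [0.6334, -0.0649, 0.0697]
ee_rot: [0.003, 0.48, 0.877, 0.001]
contact_force: [2.8, 0.3, 5.2]
width: 0.009
gripper_force: 70.0
```

```bash
python3 - <<'E'
from h import *
s=get_state(); print(s["moment"],s["contact_force"],s["effort"][5]); q=s["ee_rot"]; y=R.from_quat(np.r_[q[1:],q[0]]).as_matrix()[:,1]; print(np.degrees(np.arctan2(y[1],y[0])),s["position"])
E
```

```text
[-0.09079663 -0.56163251 -1.13379774] [2.79549806 0.33156942 5.18468213] -1.153542883694172
32.68572973447164 [ 0.63340421 -0.06485541  0.06970474]
```

The torque jumped from 0.08 to −1.13 N m at about 27° of yaw, so the collar is on its stop. I'll release and rise.

Emit:
apply_moves(steps=[0,0,0,0,0,0,0,0,0,0,0,0,0,0,0,0,0,0,2,0,0,0,5,0,0,0,8,0,0,0,8,-6], jaw=110)

```text
clock: 5.62
position: [0.634, -0.0649, 0.1542]
ee_rot: [0.005, 0.523, 0.852, 0.002]
contact_force: [0.9, -0.4, 2.2]
width: 0.0486
gripper_force: 0.0
```

Emit:
apply_moves(steps=[-3.4,-1.2,0,0,-6.8,-2.4,0,0,-10.2,-3.6,0,0,-13.6,-4.8,0,0,-17,-6,0,0,-20.4,-7.2,0,0,-23.4,-8,0,0,-23.4,-8,0,0])

```text
clock: 6.28
position: [0.39, -0.1434, 0.1474]
ee_rot: [-0.004, 0.523, 0.852, -0.001]
contact_force: [-0.5, 0.5, -0.4]
width: 0.0487
gripper_force: 0.0
```

```bash
python3 - <<'E'
from h import *
a=get_image("scene")[180:300,155:335,::-1]; b=get_image("top")[190:325,280:400,::-1]
cv2.imwrite("pics/e.png",np.vstack([cv2.resize(a,(450,300),interpolation=2),np.pad(cv2.resize(b,(267,300),interpolation=2),((0,0),(0,183),(0,0)))]))
s=get_state(); q=s["ee_rot"]; y=R.from_quat(np.r_[q[1:],q[0]]).as_matrix()[:,1]; print(np.degrees(np.arctan2(y[1],y[0])),s["position"],s["contact_force"])
E
```

```text
26.893241210082728 [ 0.39595903 -0.14424109  0.14836353] [ 1.02350729 -0.22827075  0.74296583]
```

View pics/e.png

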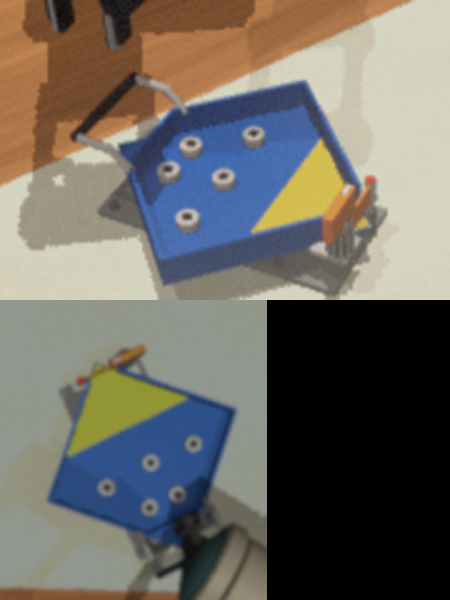

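The blade now lies across the outlet with its tip at the red dot (370,180), all discs are in place, and the gripper is above the bar. I'll descend and grip.

Emit:
apply_moves(steps=[0,0,-2.5,0,0,0,-5,0,0,0,-7,0,0,0,-8.6,0,0,0,-8.6,0,0,0,-8.6,0])

```text
clock: 6.88
position: [0.3976, -0.1439, 0.0617]
ee_rot: [-0.001, 0.522, 0.853, 0.0]
contact_force: [0.1, 0.4, 0.1]
width: 0.0486
gripper_force: 0.0
```

Emit:
apply_moves(steps=[0,0,0,0,0,0,0,0,0,0,0,0,0,0,0,0,0,0,0,0,0,0,0,0], jaw=255, newtons=40)

```text
clock: 7.38
position: [0.3977, -0.1447, 0.0633]
ee_rot: [0.001, 0.522, 0.853, 0.0]
contact_force: [-0.8, 0.1, 6.0]
width: 0.0083
gripper_force: 39.2
```

```bash
python3 - <<'E'
from h import *
s=get_state(); print(s["position"],s["contact_force"],s["moment"])
t0=np.arctan2(50,240); ux=np.array([np.cos(-2.6767),np.sin(-2.6767)])
for th in np.arange(0,.72,.05):
    dx=.24515*(np.cos(t0+th)-np.cos(t0)); dz=.24515*(np.sin(t0+th)-np.sin(t0)); print(round(th,2),(100*np.r_[ux*dx,dz]).round(2))
E
```

```text
[ 0.39770272 -0.14473347  0.06331713] [-0.81831719  0.07045     5.97607255] [-0.02066886  0.06750077  0.09652165]
0.0 [-0. -0.  0.]
0.05 [0.25 0.13 1.19]
0.1 [0.55 0.28 2.37]
0.15 [0.91 0.46 3.53]
0.2 [1.32 0.66 4.67]
0.25 [1.77 0.89 5.78]
0.3 [2.28 1.14 6.87]
0.35 [2.83 1.42 7.93]
0.4 [3.43 1.72 8.95]
0.45 [4.08 2.05 9.94]
0.5 [ 4.77  2.39 10.89]
0.55 [ 5.5   2.76 11.81]
0.6 [ 6.27  3.15 12.68]
0.65 [ 7.08  3.55 13.5 ]
0.7 [ 7.92  3.97 14.29]
```

Emit:
apply_moves(steps=[0.1,0.1,0.6,0,0.25,0.13,1.2,0,0.4,0.2,1.8,0,0.55,0.28,2.4,0,0.73,0.37,2.95,0,0.91,0.46,3.5,0,0.91,0.46,3.5,0])

```text
clock: 7.97
position: [0.4064, -0.1401, 0.0984]
ee_rot: [0.001, 0.522, 0.853, -0.0]
contact_force: [-0.1, -4.8, -4.4]
width: 0.0085
gripper_force: 39.0
```

```bash
python3 - <<'E'
from h import *
a=get_image("scene")[150:300,155:335,::-1]
cv2.imwrite("pics/f.png",cv2.resize(a,(720,600),interpolation=2))
s=get_state(); print(s["position"],s["contact_force"],s["moment"],s["width"])
E
```

```text
[ 0.40619466 -0.14016529  0.09793885] [-0.20202049 -5.21378893 -2.58884557] [-0.94483008  0.00330393  0.09914472] 0.00814990529129406
```

View pics/f.png

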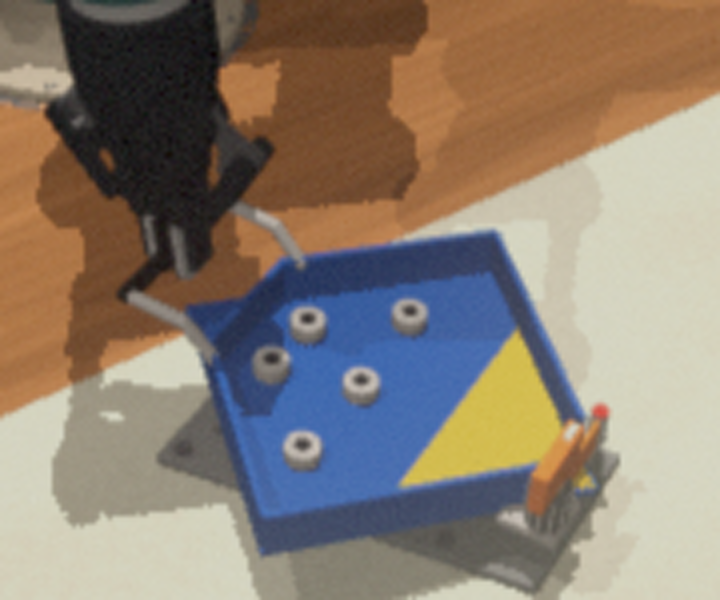

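The tray is tilting with the bar held at (160,260), and the discs have not slid yet. I'll continue along the arc.

Emit:
apply_moves(steps=[0.2,0.05,0.57,0,0.41,0.12,1.14,0,0.63,0.2,1.7,0,0.86,0.3,2.25,0,1.1,0.42,2.8,0,1.37,0.55,3.34,0,1.64,0.7,3.87,0,1.92,0.85,4.4,0])

```text
clock: 8.68
position: [0.4244, -0.1307, 0.1416]
ee_rot: [-0.001, 0.522, 0.853, -0.0]
contact_force: [-0.6, -2.7, -3.2]
width: 0.0084
gripper_force: 38.9
```

Emit:
apply_moves(steps=[0.3,0.15,0.51,0,0.6,0.3,1.02,0,0.92,0.47,1.52,0,1.25,0.63,2.01,0,1.6,0.8,2.49,0,1.94,0.97,2.96,0,2.3,1.15,3.42,0,2.67,1.34,3.88,0])

```text
clock: 9.35
position: [0.4498, -0.1175, 0.1807]
ee_rot: [-0.002, 0.522, 0.853, -0.001]
contact_force: [-7.6, -4.0, 3.4]
width: 0.0085
gripper_force: 39.2
```

Emit:
apply_moves(steps=[0.38,0.2,0.44,0,0.77,0.39,0.87,0,1.17,0.59,1.28,0,1.58,0.79,1.69,0,1.58,0.79,1.69,0,1.58,0.79,1.69,0,1.58,0.79,1.69,0,1.58,0.79,1.69,0])

```text
clock: 10.02
position: [0.4648, -0.1097, 0.1981]
ee_rot: [-0.002, 0.522, 0.853, -0.002]
contact_force: [-9.5, -2.6, 6.2]
width: 0.0084
gripper_force: 39.2
```

```bash
python3 - <<'E'
from h import *
a=get_image("scene")[130:300,155:355,::-1]
cv2.imwrite("pics/g.png",cv2.resize(a,(700,595),interpolation=2))
s=get_state(); print(s["position"],s["contact_force"],s["moment"],s["width"])
E
```

```text
[ 0.46484158 -0.1097184   0.198056  ] [-9.196531   -3.18445354  6.98029513] [-0.47423428  1.59226979  0.11168498] 0.008421091867989072
```

View pics/g.png

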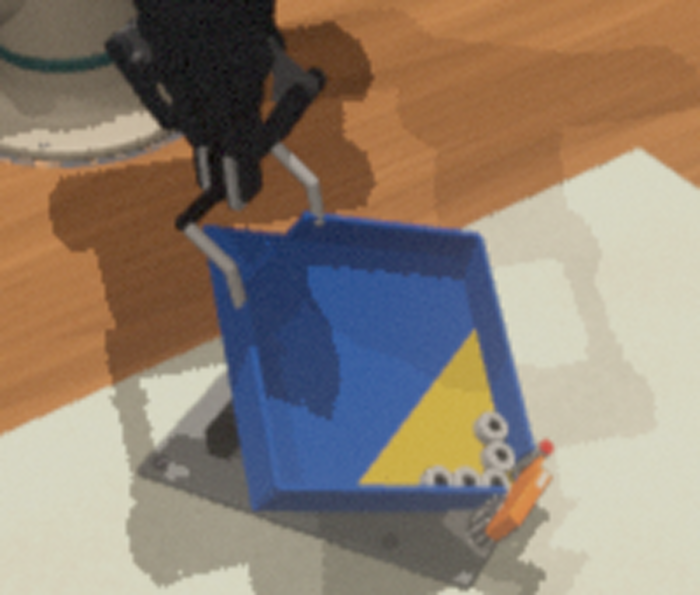

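All five discs rest in the yellow corner behind the gate (around 437–498, 425–480), the blade tip is at the red dot and the tray is clearly tilted. I'll let it settle, then hand in.

Emit:
apply_moves(steps=[0,0,0,0,0,0,0,0,0,0,0,0,0,0,0,0,0,0,0,0,0,0,0,0,0,0,0,0,0,0,0,0])

```text
clock: 10.73
position: [0.4648, -0.1098, 0.198]
ee_rot: [-0.002, 0.522, 0.853, -0.002]
contact_force: [-9.4, -2.3, 6.4]
width: 0.008
gripper_force: 39.2
```

```bash
python3 -c "
from h import *
a=get_image('scene').astype(int)
s=get_state(); print(s['position'],s['contact_force'],abs(s['qd']).max(),s['gripper_force'])
b=get_image('scene').astype(int); print(abs(a-b)[230:280,260:320].max())
print(sign_off())"
```

```text
[ 0.46482036 -0.10973765  0.19805307] [-9.72814714 -2.52793698  6.00281575] 0.0016670773688890405 39.19846594333649
10
the job is handed in; nothing more can be done
None
```

I handed the job in with the collar turned to its stop, the gate across the outlet, all five discs in the yellow corner, and the tray held still at roughly 0.6 rad in the gripper; the judge's verdict was not shown.

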